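Gauge a drawer-pull blank with the spring-return feeder

TASK

Check the wooden blank's thickness on the gauging feeder: lay it flat and lengthwise in the channel between the slide and the metal arch, and let go of it. Then, with the slide and not with the gripper, push it right through under the arch by moving the slide to the very end of its travel, and let the slide go there so that it snaps fully home by itself, leaving the blank lying beyond the arch. Leave the cork block, the brush and the wax tin where they are.

Things in the scene. Friction and masses are not known exactly. Their poses are not given: they have to be found in the camera images.
- feeder: Gauging feeder fixed to the table: plywood base 119 x 325 x 12 mm. Frame: origin on the underside below the channel's centre line, z up, channel along y, the slide feeds towards -y. In mm: channel floor z = 12; wooden rails inner faces x = -29 and 29, outer -41 and 41, tops z = 22. Slide's front face at rest: y = 95. Steel rod and spring tube at the +x side: x = 50 to 71, tops z = 25 and 31.
- bay (a point): Centre of the loading bay's floor, 12 mm above the table; axes as the feeder's. Lies at x 0, y 40, z 12 mm in the feeder's frame. The bay is the channel between the slide's front face (55 mm to +y) and the arch (56 mm to -y), 58 mm wide between rails that rise 10 mm above this floor. A blank centred here lies mid-bay.
- arch (a point): Centre of the channel floor under the metal gauge arch; axes as the feeder's. Lies at x 0, y -23, z 12 mm in the feeder's frame. The arch is 14 mm long in y; its opening is 58 mm wide and 36 mm high, its top 49 mm above this floor. Beyond it (-y) the channel runs on to a wooden end stop whose inner face is 122 mm from here and 28 mm high.
- slide_tab (a point): Centre line of the slide's upright steel tab, on its flat rear face (away from the arch), 14 mm below its top edge. Axes as the feeder's; at rest at x 0, y 140, z 72 mm in its frame; moves with the slide. Tab 44 mm wide (x), 12 thick (y), free from z = 38 to 86 above the slide's head (52 wide, 45 long, rear level with the tab). Push this face to -y; behind it lies free space.
- slide (a joint): Travel of the slide in m: 0 = home, 0.135 = end; grows towards the feeder's -y. A spring pulls it home with about 4 N at home and 8 N at the end, plus friction 0.3 N and damping of 12 N per m/s; let go at the end it is home within 0.5 s. At the end its front face is at y = -40 mm in the feeder's frame, 10 mm past the arch, and its tab is still 9 mm short of the arch.
- blank: Loose pale wooden drawer-pull blank, 50 (x) x 90 (y) x 32 (z) mm, about 0.12 kg, two dark screw holes on top and a thin dark line along each long side. Origin: centre of its underside, z up, long axis y. It starts lying flat on the table; either end may lead.
- cork_block: Bystander: brown sanding block, 64 x 110 x 36 mm, long axis y, origin at the centre of its underside, loose on the table. It and the blank may have swapped places.
- dust_brush: Bystander: wooden hand brush, 61 x 154 x 46 mm, long axis y, origin at the centre of its underside, loose.
- wax_tin: Bystander: round dark tin, 67 mm across, 32 mm high, origin at the centre of its underside, loose.

How it is judged:
By the outcome, as a careful person would: the job done as asked, in the order asked, and still so for the second after the job is handed in, with the robot touching nothing.
It also fails if it takes over 45 s, if anything falls off the work surface, if the arm or the gripper's body presses on something with over 40 N, if the wrist force passes 120 N, or if a joint passes its speed limit or range.

ROBOT

A 6-joint arm with a two-finger parallel gripper is mounted at the origin on a cart in front of the work surface, level with it; the furniture and walls round the work are solid. World frame = base frame: x ahead of the robot, y to its left, z up, the work surface at z = 0. Lengths are in mm, angles in rad, forces in N, time in s.
With the tool pointing down it reaches from about 300 to 1000 mm from the base axis. Payload 5.1 kg.
Tool frame: the origin (TCP) lies on the centre line of the jaws, within the pads' length; the fingertips stand manip.tip_reach ahead of it and the grasp point (between the pads) lies 2 mm behind it (manip.tip_reach is the distance from the TCP to the fingertips, in mm); z points along the fingers, y is the line along which they close (so a half turn about z gives the same grasp; the last joint's range is limited). The gripper opens to 95 mm and grips with 3 to 60 N. Pads are 20 mm wide; open, the fingers measure 119 mm over their backs; the gripper's body (75 mm by 180 mm) begins 59 mm behind the grasp point.
Start: joints at [-1.343, 0.124, 1.65, -0, 1.367, -0.083], TCP at [198.751, -618.856, 231.656] pointing down, gripper open.
Joint ranges: [-2.61, 2.61], [-1.02, 2.33], [0.03, 2.71], [-1.35, 4.49], [0.32, 2.68], [-2.91, 2.91]. Speed limits (rad/s): [2.57, 2.57, 3.14, 3.14, 3.14, 3.14].

INTERFACE

Orientations are given as a 3x3 rotation matrix whose columns are the frame's x, y, z axes.
In Python, from plant import manip, eyes, ik gives the robot as it stands (manip), with the cameras (eyes) and the kinematics as plain functions. Calls block until the motion is done:
- manip.reach(position, orientation): joint-space move of the TCP to a pose.
- manip.movel(position, attitude=None, feed=150, max_force=None): straight line of the TCP; attitude=None keeps the orientation; feed is the mean speed in mm/s. With max_force (N) it stops when the force on the tool has changed by that much, and returns True; else False.
- manip.move_joints(angles): joint-space move.
- manip.ungrasp() and manip.grasp(force=None): open the fingers fully, or close them until they stop; force is the grip in N (None keeps the last).
- manip.dwell(seconds).
- ik(position, orientation): joint angles nearest the present ones, or None.
- manip.read_state(): the state.
- eyes.camera(name): name is "scene" or "top" or "wrist"; returns a dict with "color" (384x512x3 uint8, red, green, blue), "z_map" (384x512 float32, mm along the optical axis (not along the pixel's ray), 0 where there is no reading), "mtx" (3x3 intrinsics, pixels), "R" (3x3) and "t" (3): a world point X has camera coordinates R X + t; the wrist camera has in their place "tool_from_camera" (4x4, takes a point from camera to tool coordinates, whose origin is the TCP and whose axes are the flange's). Camera axes: x right, y down, z forward; pixel columns grow to the right and rows downward; lengths in mm; the calibration is good to about 2 mm. A picture is of the moment at which its call begins: read the wrist's pose just before it.
A pose or a line that the arm cannot do raises manip.PlanningError and nothing moves.
- manip.sign_off(): hands the job in; it is judged then, once.
The state is a dict: "t": time; "joints": joint angles; "qd": joint speeds; "tau": joint torques, N m; "tcp_pos": TCP position; "tcp_rot": TCP orientation; "contact_force": force on the tool from outside, world axes, zero at the start; "ft_torque": the same for the moment, N m; "gripper_width": finger opening in mm; "gripper_force": force on a finger pad.
Only numpy, scipy, OpenCV 4.12 (cv2) and the standard library are available. Lean on these libraries where they do the work, as an engineer would, in place of code of your own. Each camera call takes 0.05 s, during which the arm holds its last target. There are 200 camera calls.

## Working session

There is one attempt and no reset: what is moved stays moved. The work goes in short steps, each a Python script; the robot and the scene stay as the last script left them, time stands still between calls to the robot, and variables do not carry over. Pictures are saved under pics/ and viewed, at most 10 in all, crops included, and the job is handed in when it is done.

```bash
mkdir -p pics; ls; python3 - <<'E'
from plant import manip, eyes, ik
import cv2,numpy as np,pickle
d={}
for n in("scene","top"):
    c=eyes.camera(n);d[n]=c
    cv2.imwrite(f"pics/{n}0.png",cv2.resize(c["color"][:,:,::-1],(800,600)))
    print(n,c["mtx"].tolist(),np.round(c["R"],3).tolist(),c["t"])
pickle.dump(d,open("c0.pkl","wb"))
s=manip.read_state();print(manip.tip_reach,s["t"],s["tcp_rot"],s["gripper_width"])
E
```

```text
pics
plant.py
scene [[468.01382200954043, 0.0, 251.61611809347218], [0.0, 468.01382200954043, 190.49113714652643], [0.0, 0.0, 1.0]] [[-0.609, -0.793, -0.019], [-0.408, 0.333, -0.85], [0.681, -0.51, -0.526]] [252.7183629  339.01205008 881.44710408]
top [[483.09349657264636, 0.0, 254.10787352425262], [0.0, 483.09349657264636, 188.38161841602312], [0.0, 0.0, 1.0]] [[0.003, -1.0, 0.023], [-0.992, -0.006, -0.126], [0.126, -0.022, -0.992]] [-144.73721819  573.61316086 1465.87659341]
17.0 0.1 [[ 9.52089903e-01  3.05817955e-01 -4.40929998e-04]
 [ 3.05818235e-01 -9.52088072e-01  1.87361566e-03]
 [ 1.53181119e-04 -1.91869499e-03 -9.99998148e-01]] 95.00837622730386
```

View pics/top0.png

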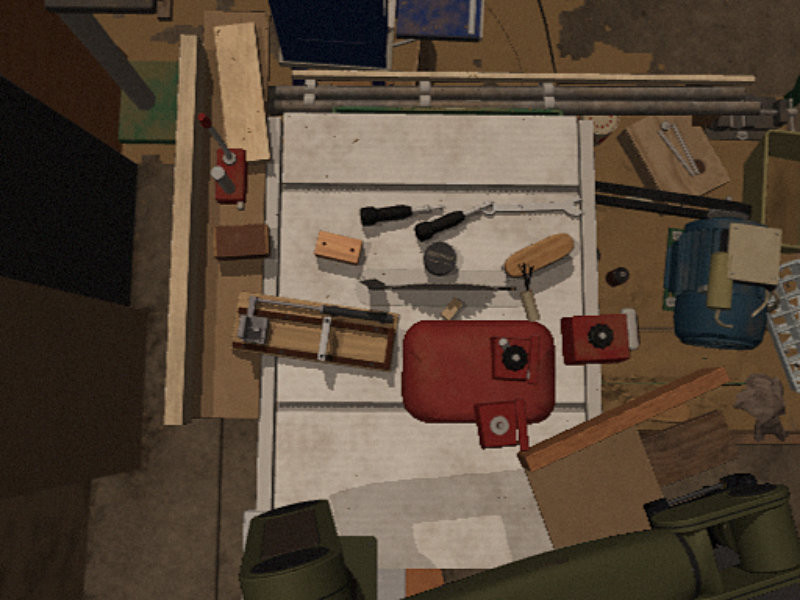

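View pics/scene0.png

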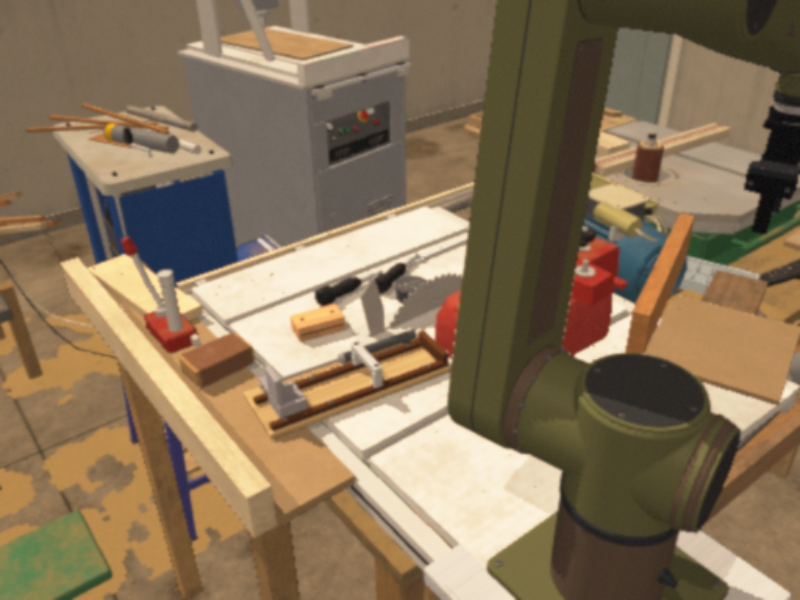

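The top view shows the blank at (339,248), the cork block at (243,240), the tin at (440,258) and the brush at (540,255). The feeder centre is about (317,330), with the slide at the left (world +y) and the rod on the upper (+x) side. A saw blade and riving knife stand at about (370–520,285). Next I'll measure using the depth map.

```bash
cat > h.py <<'E'
import numpy as np,cv2
def cloud(c):
    v,u=np.mgrid[0:384,0:512];z=c["z_map"].astype(float);K=c["mtx"]
    p=np.stack([(u-K[0,2])/K[0,0]*z,(v-K[1,2])/K[1,1]*z,z],-1)
    p=(p-c["t"])@c["R"]; p[z==0]=np.nan; return p
def onplane(c,uv,h):
    K=c["mtx"];uv=np.atleast_2d(uv).astype(float)
    d=np.c_[(uv-[K[0,2],K[1,2]])/[K[0,0],K[1,1]],np.ones(len(uv))]@c["R"]
    o=-c["R"].T@c["t"]; return o+d*((h-o[2])/d[:,2])[:,None]
E
python3 - <<'E'
import pickle;from h import *
d=pickle.load(open("c0.pkl","rb"));c=d["top"];p=cloud(c)
im=c["color"][:,:,::-1]
r=im[120:250,140:300];cv2.imwrite("pics/crop0.png",cv2.resize(r,None,fx=5,fy=4.6 if 0 else 4.6,interpolation=cv2.INTER_CUBIC)[:600,:800])
# heights (coarse) around feeder/blade
z=p[:,:,2]
np.set_printoptions(linewidth=250)
print(np.nan_to_num(z[140:244:4,112:300:5],nan=-99).astype(int))
hsv=cv2.cvtColor(im,cv2.COLOR_BGR2HSV)
for n,(a,b,x,y) in dict(blank=(198,236,144,172),cork=(132,174,138,170)).items():
    m=np.zeros(z.shape,np.uint8);s=np.s_[y:y+30 if 0 else x if 0 else y]
    w=np.s_[144:174,a:b]; m[w]=((z[w]>18)&(z[w]<50)&(hsv[w][...,1]>70))*255
    k=cv2.findContours(m,0,1)[0];k=max(k,key=cv2.contourArea)
    R=cv2.minAreaRect(k);q=cv2.boxPoints(R);h=np.nanmedian(z[m>0]);print(n,R,h);P=onplane(c,q,h);print(P.round(1), P.mean(0).round(1))
E
```

```text
[[  69   75   66    5    0   -2    1   -5   -1   -5   -1    6  -11   -8    1    2    5    0    1    4   -2   -4   -1    4   37   28   24   23   13    5    1    0    0    0  -99   27   29   15]
 [  74   73   64    2   -3   -2    5   -2   32   32   36   26   -8   -7   -5    1    0    0    0    0   -2   -1   -6    4   -3    0    1   -1    0    0  -99   30   33   24   28   19    3   -7]
 [  72   71   66    3    0   32   28   36   28   37   34   30   20   -5    0    1    3    1    0   29    0    0   -5    0    5   -3    3   -3    0    2    2   36   42   25   -4    0    5    2]
 [  77   65   64    0    3   34   32   35   33   41   35   38   18  -18   -4    1    2   -1   -1   29   27   37   30    5    3   -1    3   -1    4    0    2   -2   27    6   -1    0    3    4]
 [  76   72   58    0   -1   39   32   36   33   35   37   39   24   -8    3   -2    2    0    1   34   28   33   29   27   10   -1    1   -4   -6   -1   -1    2    2   37   32   38   -6    2]
 [  69   68   52    4    1   29   39   37   30   30   41   34   29   -9    0    4    0    0   38   29   31   31   39   35    0    2    
[... 3612 characters left out ...]
2    2   -2    0   -5    1   -3   -2    3    8    4   11   22   -3    0   85  104  112  113  114  119  118  109]
 [  66   70   17    7   -5   -1    1    0   -2   -6   -4   -6   -4  -46   -2    4    1   -2   -3   -1    3  -10   -3    3   -2   -1   -4   -2   -2    0   85  107  113  111  117  117  114  117]]
blank ((216.33526611328125, 158.24118041992188), (28.7432861328125, 16.378250122070312), 12.52880859375) 32.008111626615026
[[654.   26.3  32. ]
 [705.2  16.   32. ]
 [685.9 -72.6  32. ]
 [634.7 -61.9  32. ]] [669.9 -23.1  32. ]
cork ((154.5, 154.5), (21.0, 35.0), 90.0) 35.49188518464615
[[712.7 225.9  35.5]
 [713.6 116.5  35.5]
 [646.7 114.8  35.5]
 [645.9 223.6  35.5]] [679.7 170.2  35.5]
```

View pics/crop0.png

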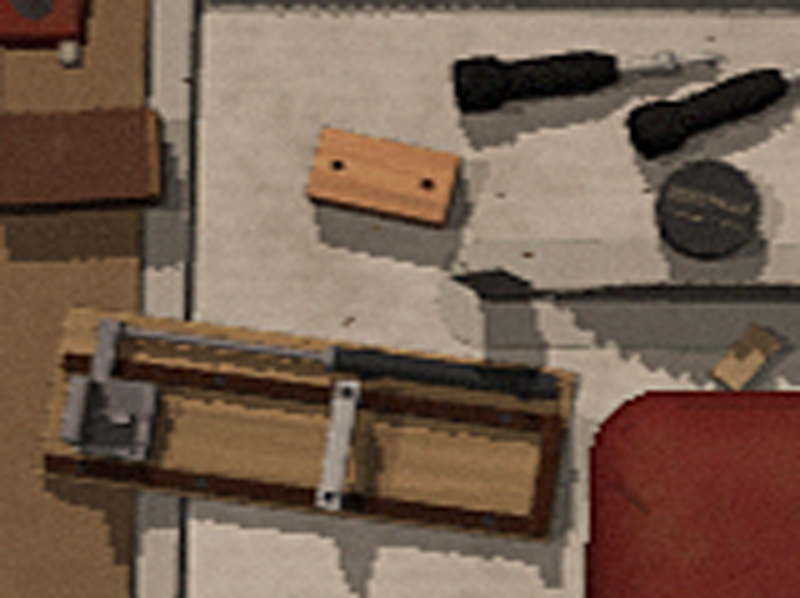

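The crop shows the blank with both screw holes near (337,165) and (427,184), the arch bar from (347,392) to (327,497), and the slide tab at about (72,410). For a finer fix I'll take wrist pictures over the blank and the feeder.

```bash
python3 - <<'E'
import pickle;from h import *
from plant import manip, eyes, ik
d=pickle.load(open("c0.pkl","rb"));c=d["top"]
f=lambda x,y:[140+(x+.5)/5-.5,120+(y+.5)/4.6-.5]
for n,q,h in[("base",[f(68,308),f(577,372),f(548,538)],12),("arch bolts",[f(347,392),f(327,497)],61),("stop in",[f(541,420),f(528,520)],40),("tab",[f(72,380),f(66,440)],86)]:
    print(n,onplane(c,q,h).round(1).tolist())
a=np.arctan2(-.213,.977)
def Rz(a): return np.array([[np.cos(a),np.sin(a),0],[np.sin(a),-np.cos(a),0],[0,0,-1.]])
s=manip.read_state();p=s["tcp_pos"]
manip.movel([p[0],p[1],380],feed=250)
out=[]
for i,P in enumerate([(560,10,380)]):
    manip.reach(P,Rz(a));manip.dwell(.3)
    s=manip.read_state();w=eyes.camera("wrist");w["s"]=s;out.append(w)
    cv2.imwrite(f"pics/w{i}.png",cv2.resize(w["color"][:,:,::-1],(800,600)))
    print(s["t"],s["joints"],s["tcp_pos"]);print(w["tool_from_camera"].round(3).tolist())
pickle.dump(out,open("w0.pkl","wb"))
E
```

```text
base [[581.4, 175.7, 12.0], [539.1, -145.6, 12.0], [425.6, -127.8, 12.0]]
arch bolts [[520.0, -4.3, 61.0], [450.6, 6.8, 61.0]]
stop in [[503.7, -122.7, 40.0], [436.8, -115.1, 40.0]]
tab [[524.7, 158.1, 86.0], [485.6, 160.5, 86.0]]
3.7083 [-7.85685080e-02 -1.25849213e-01  1.65504361e+00 -4.73814480e-05
  1.61239493e+00  1.70741425e+00] [560.03575797   9.66085852 379.99163498]
[[-0.0, -0.963, -0.27, 76.55], [1.0, 0.0, -0.0, -0.913], [0.0, -0.27, 0.963, -153.491], [0.0, 0.0, 0.0, 1.0]]
```

View pics/w0.png

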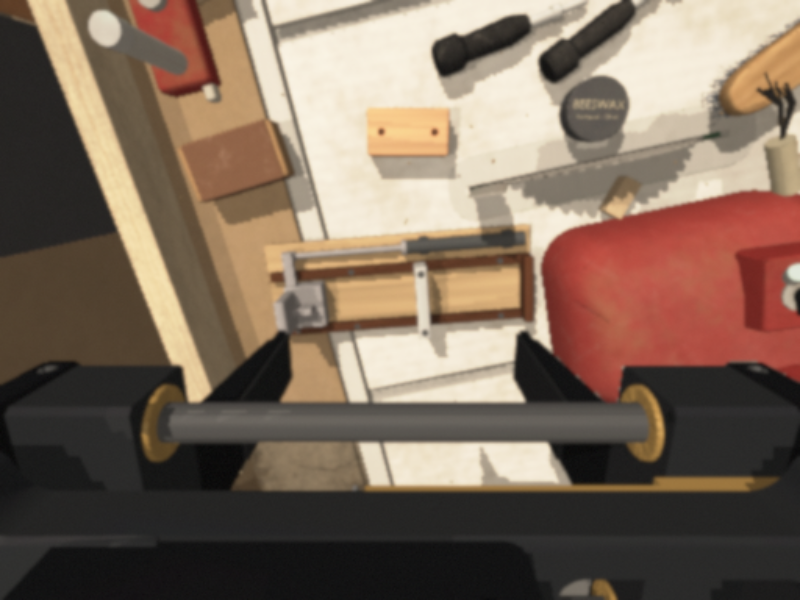

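The wrist view shows the blank at (408,132), with holes at (381,131) and (434,131). The base's upper edge runs from (266,247) to (529,226), and the arch bolts are at (421,273) and (425,332). I'll take a closer look at the feeder and measure the blank here.

```bash
cat >> h.py <<'E'
def Rz(a): return np.array([[np.cos(a),np.sin(a),0],[np.sin(a),-np.cos(a),0],[0,0,-1.]])
def wcam(w):
    s=w["s"];T=np.eye(4);T[:3,:3]=s["tcp_rot"];T[:3,3]=s["tcp_pos"];C=np.linalg.inv(T@w["tool_from_camera"])
    return dict(w,R=C[:3,:3],t=C[:3,3])
E
python3 - <<'E'
import pickle;from h import *
from plant import manip, eyes, ik
w=wcam(pickle.load(open("w0.pkl","rb"))[0])
p=cloud(w);im=w["color"][:,:,::-1].copy();hsv=cv2.cvtColor(im,cv2.COLOR_BGR2HSV)
m=np.zeros((384,512),np.uint8);W=np.s_[62:108,225:300]
m[W]=((hsv[W][...,1]>75)&(hsv[W][...,2]>120)&(p[W][...,2]>22))*255
m=cv2.morphologyEx(m,cv2.MORPH_CLOSE,np.ones((5,5)))
k=max(cv2.findContours(m,0,1)[0],key=cv2.contourArea);r=cv2.minAreaRect(k)
P=onplane(w,cv2.boxPoints(r),32);print("blank",r,P.round(1).tolist(),P.mean(0))
g=lambda x,y:[(x+.5)*.64-.5,(y+.5)*.64-.5]
print("holes",onplane(w,[g(381,131),g(434,131)],32).round(1).tolist())
print("base",onplane(w,[g(266,247),g(529,226)],12).round(1).tolist(),"bolts",onplane(w,[g(421,273),g(425,332)],61).round(1).tolist())
manip.reach((335,15,225),Rz(-.131));manip.dwell(.3)
s=manip.read_state();w=eyes.camera("wrist");w["s"]=s;pickle.dump(w,open("w1.pkl","wb"));print(s["t"],s["tcp_pos"])
cv2.imwrite("pics/w1.png",cv2.resize(w["color"][:,:,::-1],(800,600),interpolation=cv2.INTER_CUBIC))
E
```

```text
blank ((261.0, 84.0), (30.0, 52.0), 90.0) [[705.7, 17.4, 32.0], [687.0, -68.1, 32.0], [639.7, -59.1, 32.0], [658.9, 28.7, 32.0]] [672.81663445 -20.29292493  32.        ]
holes [[680.0, 8.4, 32.0], [667.6, -48.1, 32.0]]
base [[582.3, 175.8, 12.0], [539.2, -140.4, 12.0]] bolts [[521.9, -2.3, 61.0], [451.8, 7.4, 61.0]]
5.1167 [335.62660134  14.94056398 225.6239589 ]
```

View pics/w1.png

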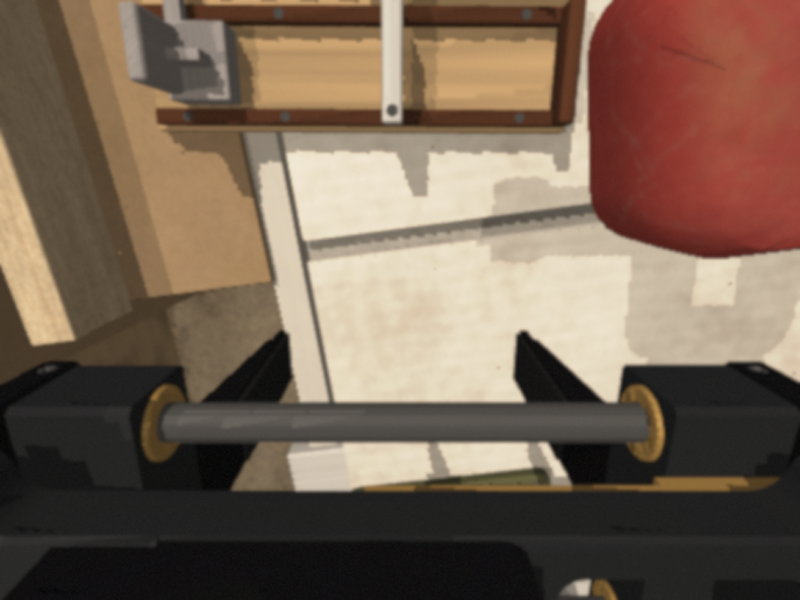

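The close view shows the near rail at y≈109–125, with its left end at (157,117). The far rail's inner foot is at y≈26, the stop's inner foot at x≈555, the arch spans x 381–404, and the slide's front face is at about (240,60). I'll fit the edges from the dark-brown mask.

```bash
python3 - <<'E'
import pickle;from h import *
w=wcam(pickle.load(open("w1.pkl","rb")))
hsv=cv2.cvtColor(w["color"],cv2.COLOR_RGB2HSV);g=cv2.cvtColor(w["color"],cv2.COLOR_RGB2GRAY).astype(float)
gs=cv2.GaussianBlur(g,(0,0),1)
dy=np.gradient(gs,axis=0);dx=np.gradient(gs,axis=1)
def sub(a,i): # parabola
    d=a[i-1]-2*a[i]+a[i+1]; return i+.5*(a[i-1]-a[i+1])/d if d else i
def hor(cols,r0,r1,sg):
    return np.array([[c,sub(sg*dy[:,c],r0+np.argmax(sg*dy[r0:r1,c]))] for c in cols])
def ver(rows,c0,c1,sg):
    return np.array([[sub(sg*dx[r],c0+np.argmax(sg*dx[r,c0:c1])),r] for r in rows])
cols=list(range(165,235,2))+list(range(275,335,2))
def rep(n,P):
    v=cv2.fitLine(P[:,:2].astype(np.float32),cv2.DIST_HUBER,0,.01,.01).ravel();d=v[:2]*np.sign(v[1] if abs(v[1])>abs(v[0]) else v[0]);print(n,"dir",d.round(4),"pt",v[2:].round(1),"med",np.median(P,0).round(1));return d,v[2:]
A,a0=rep("near inner top x=-29",onplane(w,hor(cols,62,76,-1),22))
B,b0=rep("far foot x=29",onplane(w,hor(cols,12,22,1),12))
rep("stop in y=-145",onplane(w,ver(range(30,64),345,362,-1),12))
l=ver(range(25,60),238,250,1);r=ver(range(25,60),252,264,-1)
print(np.median(l,0),np.median(r,0))
L=rep("arch +y edge",onplane(w,l,61));R=rep("arch -y edge",onplane(w,r,61))
# solve pose: axis dir = mean
y=A+B;y/=np.linalg.norm(y);x=np.array([y[1],-y[0]])
print("yaw",np.arctan2(-y[0],y[1]),"x0 est",a0@x+29,b0@x-29,"y0 est",L[1]@y+16,R[1]@y+30)
E
```

```text
near inner top x=-29 dir [0.1363 0.9907] pt [455.5  -6.2] med [460.7  33.7  22. ]
far foot x=29 dir [0.1359 0.9907] pt [515.1  -5.9] med [519.3  25.4  12. ]
stop in y=-145 dir [ 0.9912 -0.1325] pt [ 468.  -118.8] med [ 468.1 -118.9   12. ]
[244.61877345  42.        ] [256.21622063  42.        ]
arch +y edge dir [ 0.9912 -0.1323] pt [479.6  10.3] med [479.7  10.3  61. ]
arch -y edge dir [ 0.9913 -0.1313] pt [476.7  -1.5] med [478.2  -1.6  61. ]
yaw -0.1365604 x0 est 481.12082 482.0802 y0 est 91.533554 93.438675
```

The feeder fit agrees across views: origin x0=481.6 and y0=91.7 along its own axes, yaw −0.135. The blank is at (673.5,−20.5) with yaw −0.2155. I'll grip the blank across its 50 mm width, with the tips kept above the rails and rod.

```bash
cat >> h.py <<'E'
YAW=-.135;fx=np.array([np.cos(YAW),np.sin(YAW),0]);fy=np.array([-np.sin(YAW),np.cos(YAW),0])
def F(x,y,z): return (481.6+x)*fx+(91.7+y)*fy+[0,0,z]
RF=Rz(YAW+np.pi/2)
E
python3 - <<'E'
from h import *
from plant import manip, eyes, ik
B=np.array([673.5,-20.5,0]);RB=Rz(-.2155+np.pi/2)
manip.reach(B+[0,0,170],RB)
manip.movel(B+[0,0,36],RB,feed=150,max_force=15)
manip.grasp(20)
s=manip.read_state();print(s["t"],s["gripper_width"],s["gripper_force"],s["tcp_pos"])
manip.movel(B+[0,0,160],feed=200)
manip.movel(F(0,40,160),RF,feed=220);manip.dwell(.2)
s=manip.read_state();print(s["t"],s["gripper_width"],s["gripper_force"],s["tcp_pos"],F(0,40,160))
w=eyes.camera("wrist");w["s"]=s
t=eyes.camera("top");import pickle;pickle.dump((w,t),open("w2.pkl","wb"))
a=cv2.resize(w["color"][:,:,::-1],(480,360));b=cv2.resize(t["color"][120:240,140:300,::-1],(480,360))
cv2.imwrite("pics/w2.png",cv2.resize(np.hstack([a,b]),(800,300)))
E
```

```text
8.3167 50.26686099789958 19.99934434890747 [673.4123532  -20.48578765  35.93583268]
10.3333 49.72435136412103 19.999103844165802 [495.62938551  65.28780052 159.9552805 ] [494.94362507  65.68301154 160.        ]
```

View pics/w2.png

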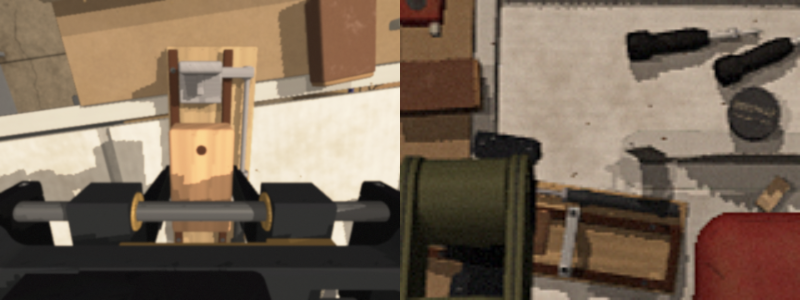

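The blank is held square over the bay, with its hole on the centre line at (201,150) and the slide's tab at (200,80) beyond it. I'll lower it with a force guard.

```bash
python3 - <<'E'
from h import *
from plant import manip, eyes, ik
manip.movel(F(0,41,64),RF,feed=150)
hit=manip.movel(F(0,41,46),RF,feed=40,max_force=5)
s=manip.read_state();print(hit,s["t"],s["tcp_pos"],s["contact_force"])
if s["tcp_pos"][2]<50.5:
    manip.ungrasp();manip.movel(F(0,41,170),feed=200)
    manip.reach(F(0,60,230),RF) ;manip.dwell(.2)
    s=manip.read_state();w=eyes.camera("wrist");w["s"]=s
    import pickle;pickle.dump(w,open("w3.pkl","wb"));print(s["t"])
    cv2.imwrite("pics/w3.png",w["color"][:280,:,::-1])
E
```

```text
True 11.6667 [495.35321944  66.66729179  47.44302657] [-0.86032287  0.73461744  2.87760827]
13.9083
```

View pics/w3.png

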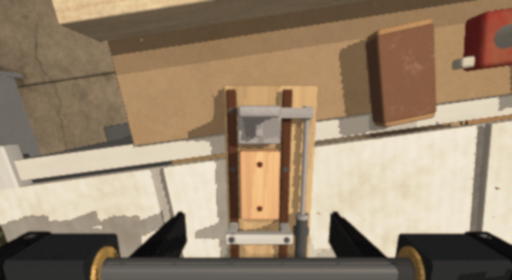

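The blank lies flat between the rails, with holes at (260,164) and (260,209), between the slide front (y≈146) and the arch (y≈238). Now I'll push with closed fingers behind the tab.

```bash
python3 - <<'E'
from h import *
from plant import manip, eyes, ik
manip.grasp(10)
manip.movel(F(0,178,160),RF,feed=250)
manip.movel(F(0,178,74),RF,feed=150,max_force=12)
fl=lambda:(lambda s:(round(s["t"],2),((s["tcp_pos"]@fy)-91.7).round(2),s["tcp_pos"][2].round(1),(s["contact_force"]@fy).round(2),(s["contact_force"]@fx).round(2)))(manip.read_state())
print(fl())
h=manip.movel(F(0,135,74),RF,feed=40,max_force=2.5);c=fl();print("contact",h,c)
y0=c[1]
if h and 140<y0<160:
    print(manip.movel(F(0,y0-70,74),RF,feed=70,max_force=25),fl())
    print(manip.movel(F(0,y0-128,74),RF,feed=70,max_force=25),fl())
    print(manip.movel(F(0,y0-150,74),RF,feed=20,max_force=10),fl())
    manip.dwell(.1);print(fl())
    w=eyes.camera("top");cv2.imwrite("pics/t4.png",cv2.resize(w["color"][150:250,150:290,::-1],(700,500)))
E
```

```text
(16.89, np.float64(177.95), np.float64(75.2), np.float64(0.31), np.float64(0.35))
contact True (17.62, np.float64(149.83), np.float64(74.0), np.float64(3.35), np.float64(0.1))
False (18.77, np.float64(80.7), np.float64(73.9), np.float64(5.55), np.float64(1.11))
False (19.74, np.float64(23.07), np.float64(74.0), np.float64(8.03), np.float64(1.27))
True (20.34, np.float64(16.82), np.float64(74.1), np.float64(7.48), np.float64(0.73))
(20.44, np.float64(17.14), np.float64(74.0), np.float64(7.65), np.float64(0.45))
```

```bash
python3 - <<'E'
from h import *
from plant import manip, eyes, ik
fl=lambda:(lambda s:(round(s["t"],2),((s["tcp_pos"]@fy)-91.7).round(2),s["tcp_pos"][2].round(1),(s["contact_force"]@fy).round(2),(s["contact_force"]@fx).round(2)))(manip.read_state())
for y in np.arange(16,10,-.5):
    h=manip.movel(F(0,y,74),RF,feed=15,max_force=22);manip.dwell(.1);f=fl();print(y,h,f)
    if h or f[3]>16: break
w=eyes.camera("top");cv2.imwrite("pics/t4.png",cv2.resize(w["color"][150:250,150:290,::-1],(700,500)))
E
```

```text
16.0 False (20.84, np.float64(17.48), np.float64(74.0), np.float64(7.44), np.float64(0.66))
15.5 False (21.19, np.float64(17.01), np.float64(74.0), np.float64(8.66), np.float64(0.43))
15.0 False (21.54, np.float64(16.54), np.float64(74.0), np.float64(7.61), np.float64(0.87))
14.5 False (21.89, np.float64(16.04), np.float64(74.0), np.float64(8.7), np.float64(0.53))
14.0 False (22.24, np.float64(15.69), np.float64(74.0), np.float64(9.51), np.float64(0.92))
13.5 False (22.59, np.float64(15.68), np.float64(74.0), np.float64(11.03), np.float64(1.09))
13.0 False (22.94, np.float64(15.62), np.float64(74.0), np.float64(12.91), np.float64(0.79))
12.5 False (23.29, np.float64(15.6), np.float64(74.0), np.float64(13.42), np.float64(0.6))
12.0 False (23.64, np.float64(15.56), np.float64(74.1), np.float64(16.89), np.float64(1.29))
```

The slide is on its hard stop: position is fixed at 15.6 while the force rises. I'll lift straight up so it snaps home.

```bash
python3 - <<'E'
from h import *
from plant import manip, eyes, ik
manip.movel(F(0,12.5,180),RF,feed=150)
manip.reach(F(-90,60,320),RF);manip.dwell(.6)
s=manip.read_state();w=eyes.camera("wrist");t=eyes.camera("top");c=eyes.camera("scene")
print(s["t"],s["contact_force"])
a=cv2.resize(w["color"][:288,:,::-1],(533,300));b=cv2.resize(c["color"][180:300,140:320,::-1],(450,300))
d=cv2.resize(t["color"][120:240,140:300,::-1],(400,300))
cv2.imwrite("pics/e.png",np.vstack([np.hstack([a,np.zeros((300,267,3),np.uint8)]),np.hstack([b[:,:400],d])]))
E
```

```text
25.875 [-0.71204702 -0.28980797  0.19836954]
```

View pics/e.png

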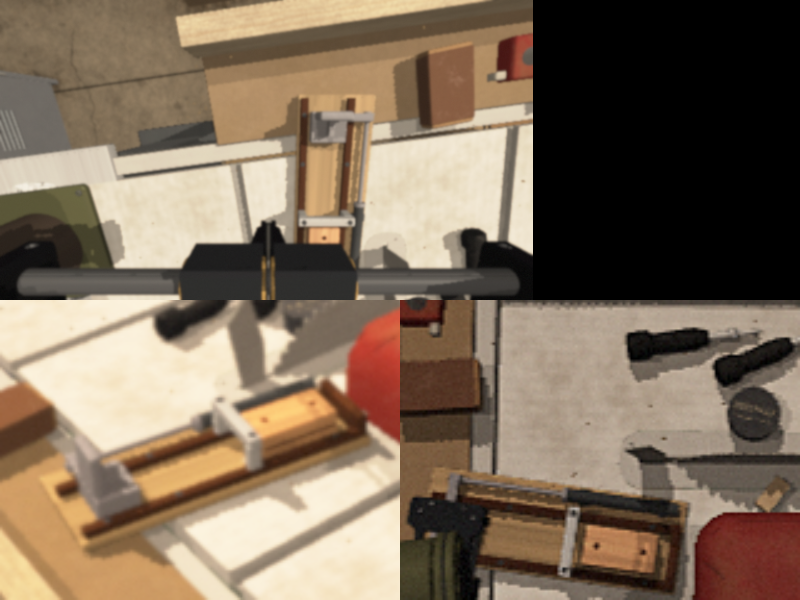

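The slide is back home (tab at (330,120) in the wrist view). In the lower-right top view, the blank lies flat beyond the arch at about (622,550), clear of it. The cork block and tin have not moved.

```bash
python3 -c "
from plant import manip, eyes, ik
print(manip.sign_off())"
```

```text
the job is handed in; nothing more can be done
None
```

The job is handed in: the slide pushed the blank through under the arch to the very end of its travel, the blank lies flat beyond the arch, the slide snapped home by itself, and the cork block, brush and wax tin were not touched.

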